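# Push the empty matchbox through the flap of the waste caddy

## Task

Get rid of the empty matchbox that lies on the loading ledge of the small white worktop waste caddy: press the self-closing flap down with one finger so that it is open while the matchbox is still on the ledge, and while that finger keeps it open push the matchbox in with the other finger. Then draw the fingers out so that the flap closes again by itself. Only push: do not lift the matchbox, and leave the other things on the worktop where they are.

Things in the scene. Friction and masses are not known exactly. Their poses are not given: they have to be found in the camera images.
- caddy: White worktop waste caddy with steel deck, fixed, 247 x 110 mm, deck top at z = 160. Origin on the worktop midway across, below the line where ledge ends and flap begins. Its x axis points from ledge to flap (the way in; to the robot's left, give or take 26 degrees), y across, z up. Bin inside: x 0 to 118, 100 wide, floor z = 6. Two steel guides 10 mm high along the deck's sides, 68 mm apart, x -119 to 106.
- ledge_end (a point): Mid-width on the deck where ledge meets flap (caddy x = 0, z = 160 mm). Ledge behind it, x -121 to 0: two rails at deck height, 10 thick, with an open finger slot 40 mm wide between them (|y| < 20), free below for 140 mm: a finger behind the matchbox may dip below the deck there. The slot ends at the bin's front wall, x = -6. Rear end of the slot is open.
- flap_hinge (a point): Middle of the flap's hinge line, at the far edge of the mouth: caddy x = 105, z = 160 mm. Mouth: x 0 to 108, 74 mm wide. Beyond it solid deck to x = 126, with two hinge knuckles 7 mm high at x = 109, y = +-30.
- flap (a joint): Flap: dark steel plate 104 x 70 x 4 mm, flush with the deck when shut, hinged at its far edge, free edge next to the ledge. Rad: 0 shut, growing as the free edge swings down into the bin, to 1.45. A spring shuts it: 0.4 N at the free edge starts it, 0.1 Nm holds it at 1.2 rad (up to 10 N near the hinge). The matchbox's weight does not open it.
- matchbox_center (a point): Centre of the matchbox (9 mm above its underside): shut red and cream box 57 x 60 x 18 mm, about 30 g, loose, flat on the two rails between the guides, its 57 mm along the caddy's x within 3 degrees; its leading face starts 8 to 30 mm short of the flap. It stays on the ledge until its centre passes the ledge's end, then tips and drops into the bin.
- salt_shaker: Bystander: glass salt shaker, 44 mm across, 90 mm high, standing beside the caddy on the far side; origin at its underside.
- spice_jar_b: Bystander: spice jar with a red cap, 45 mm across, 106 mm high, standing beside the caddy on the far side; origin at its underside.
- espresso_cup: Bystander: small white cup with a handle, 59 x 85 x 49 mm, standing beside the caddy on the robot's side; origin at its underside.
- tea_light: Bystander: tea light, 38 mm across, 15 mm high, beside the caddy on the robot's side; origin at its underside.
- mug_a: Bystander: blue mug, 82 x 118 x 94 mm, standing past the hinge end of the caddy; origin at its underside.

How it is judged (in metres and radians):
On the way, in this order (a step that is already met when the one before it is completed fails the run):
1. a finger holds the flap open (more than 0.35 rad) while the matchbox is still on the ledge (value of joint flap above 0.35 rad and contact force between the fingers and flap above 0.05 N and x of matchbox_center in the frame of caddy below 0 m and z of matchbox_center in the frame of caddy above 0.158 m and horizontal distance between matchbox_center and caddy below 0.1 m), for 0.1 s.
2. the matchbox has gone down through the mouth while a finger still holds the flap open (value of joint flap above 0.35 rad and contact force between the fingers and flap above 0.05 N and z of matchbox_center in the frame of caddy below 0.12 m and x of matchbox_center in the frame of caddy above 0 m), for 0.05 s.
At the end, for the whole second after the job is handed in: The matchbox lies inside the bin (centre less than 75 mm above the worktop, between the bin's walls) and the flap has closed by itself to within 0.08 rad; the bystanders are within 30 mm of where they stood (z of matchbox_center in the frame of caddy below 0.075 m and x of matchbox_center in the frame of caddy between 0 and 0.118 m and y of matchbox_center in the frame of caddy between -0.05 and 0.05 m and value of joint flap below 0.08 rad); the robot touches nothing.
It fails at once if the matchbox is lifted (centre more than 20 mm above where it lay) (z of matchbox_center in the frame of caddy above 0.19 m).
It fails at once if a bystander is moved more than 30 mm (distance of any of salt_shaker, spice_jar_b, espresso_cup, tea_light, mug_a from where it was at the start of the episode above 0.03 m).
It also fails if it takes over 35 s, if anything falls off the work surface, if the arm or the gripper's body presses on something with over 40 N, if the wrist force passes 120 N, or if a joint passes its speed limit or range.

## Robot

A 6-joint arm with a two-finger parallel gripper is mounted at the origin on a cart in front of the work surface, level with it; the furniture and walls round the work are solid. World frame = base frame: x ahead of the robot, y to its left, z up, the work surface at z = 0. Lengths are in m, angles in degrees, forces in N, time in s.
With the tool pointing down it reaches from about 0.4 to 0.825 m from the base axis. Payload 7 kg.
Tool frame: the origin (TCP) lies between the finger pads; the fingertips stand 17 mm ahead of it and the grasp point (between the pads) lies 2 mm behind it; x points along the fingers, y is the direction in which the jaws open and shut, and the axes are right-handed (so a half turn about x gives the same grasp; the last joint's range is limited). The gripper opens to 88 mm and grips with 3 to 60 N. Pads are 19 mm wide; open, the fingers measure 130 mm over their backs; the gripper's body (78 mm by 193 mm) begins 47 mm behind the grasp point.
Start: joints at [88.585, 20.546, 0.682, 0, -70.136, -16.507], TCP at [0.208, 0.642, 0.244] pointing down, gripper open.
Joint ranges: [-176.03, 176.03], [-82.01, 121.73], [-58.28, 71.71], [-173.87, 95.51], [-174.79, -0.11], [-173.66, 173.66]. Speed limits (degrees/s): [136.94, 136.94, 172.46, 180, 180, 180].

## Interface

Orientations are given as [roll, pitch, yaw] about the fixed x, y, z axes, in that order (R = Rz(yaw) Ry(pitch) Rx(roll)).
In Python, from plant import r gives the robot as it stands.
- The arm moves only by the shell command python3 -m jog 'ROWS' [FORCE]. ROWS is a JSON object of lists of equal length, an entry for each row: "fingers": the opening, from 0 (shut) to 1 (fully open); "dp": the shift along the tool's x, y, z in mm, a list of three; "twist": the turn about the tool's x in degrees. In form: {"fingers": [fingers, ...], "dp": [[dx, dy, dz], ...], "twist": [twist, ...]}. A call has exactly 5 rows; each row is the pose to reach, as a shift and turn from the pose measured when the call began, along the tool's axes at that moment; what a row does not reach only later rows make up. A row lasts 1/10 s, in which the tool goes at most 50 mm and 8.59 degrees, less where a joint would pass 70% of its speed; a pose out of reach is approached as far as the arm can. A call with a gripper value outside its range is refused whole. The fingers move at their own pace and stop on an object; FORCE is the grip in N (left out, the last holds). Time passes only in rows, so rows that repeat a pose let the fingers close, or fill a call up. It gives the time, the measured TCP pose, the force and the opening at its end, in the units of the state.
- r.get_state(): the state, without advancing time (a new reading comes with each control period).
- r.capture(name): name is "scene" or "side" or "wrist"; returns a dict with "frame" (480x640x3 uint8, red, green, blue), "intrinsics" (3x3 intrinsics, pixels), "pose" (4x4, takes a point from camera to world coordinates). Camera axes: x right, y down, z forward; pixel columns grow to the right and rows downward; lengths in m; the calibration is good to about 2 mm. A picture is of the moment at which its call begins. There is no depth.
- r.close_job(): hands the job in, once; it reports no verdict.
The state is a dict: "time_s": time; "joints": joint angles; "qd": joint speeds; "joint_torque": joint torques, N m; "tcp_pos": TCP position; "eef_rot": TCP orientation; "contact_force": force on the tool from outside, world axes, zero at the start; "moment": the same for the moment, N m; "gripper_width": finger opening in m.
Only numpy, scipy, OpenCV 4.12 (cv2) and the standard library are available. Lean on these libraries where they do the work, as an engineer would, in place of code of your own. Each camera call takes 0.05 s, during which the arm holds its last target. There are 200 camera calls.

## Working session

There is one attempt and no reset: what is moved stays moved. The work goes in short steps, Python scripts to look and compute and a shell command to move; the robot and the scene stay as the last step left them, time stands still between calls to the robot, and variables do not carry over. Pictures are saved under pics/ and viewed, on a budget of 10 in all, crops included, one or two more only if the job needs it, and the job is handed in when it is done.

```bash
mkdir -p pics; ls; python3 - <<'E'
from plant import r
import cv2,json,numpy as np
s=r.get_state();print({k:np.round(v,3).tolist() for k,v in s.items()})
ims=[]
for n in("scene","side","wrist"):
    c=r.capture(n);cv2.imwrite(f"pics/{n}0.png",c["frame"][:,:,::-1]);np.savez(f"pics/{n}0.npz",K=c["intrinsics"],T=c["pose"]);print(n,np.round(c["intrinsics"],1).tolist(),np.round(c["pose"],3).tolist())
E
```

```text
pics
{'time_s': 0.0, 'joints': [88.584, 20.591, 0.634, -0.021, -70.136, -16.507], 'qd': [0.064, 0.02, 0.088, 0.027, 0.106, -0.095], 'joint_torque': [-0.0, -58.271, 29.306, 6.997, 0.007, -0.0], 'tcp_pos': [0.208, 0.642, 0.243], 'eef_rot': [94.76, 89.905, -103.17], 'contact_force': [-1.174, 0.952, -0.378], 'moment': [0.071, -0.029, -0.047], 'gripper_width': 0.087}
scene [[493.3, 0.0, 318.5], [0.0, 493.3, 237.6], [0.0, 0.0, 1.0]] [[-0.934, 0.266, -0.238, 0.78], [0.357, 0.703, -0.615, 0.636], [0.004, -0.659, -0.752, 0.783], [0.0, 0.0, 0.0, 1.0]]
side [[508.5, 0.0, 318.3], [0.0, 508.5, 236.6], [0.0, 0.0, 1.0]] [[-0.961, -0.134, 0.244, 0.372], [-0.278, 0.508, -0.816, 0.802], [-0.014, -0.851, -0.525, 0.588], [0.0, 0.0, 0.0, 1.0]]
wrist [[341.4, 0.0, 317.3], [0.0, 341.4, 233.3], [0.0, 0.0, 1.0]] [[-0.309, -0.915, -0.259, 0.277], [-0.951, 0.298, 0.081, 0.619], [0.002, 0.271, -0.962, 0.384], [0.0, 0.0, 0.0, 1.0]]
```

View pics/scene0.png

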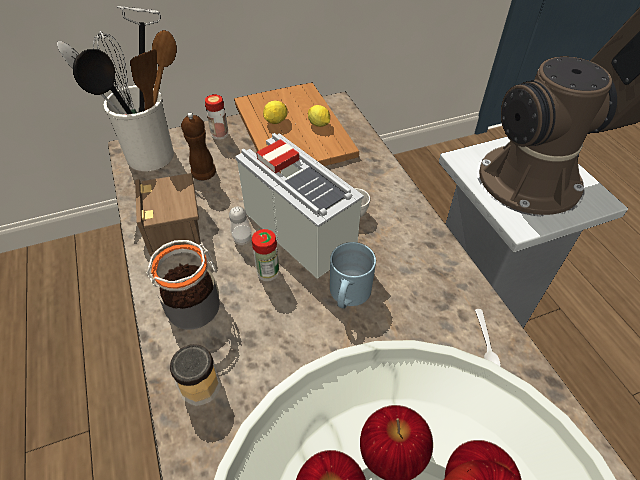

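View pics/side0.png

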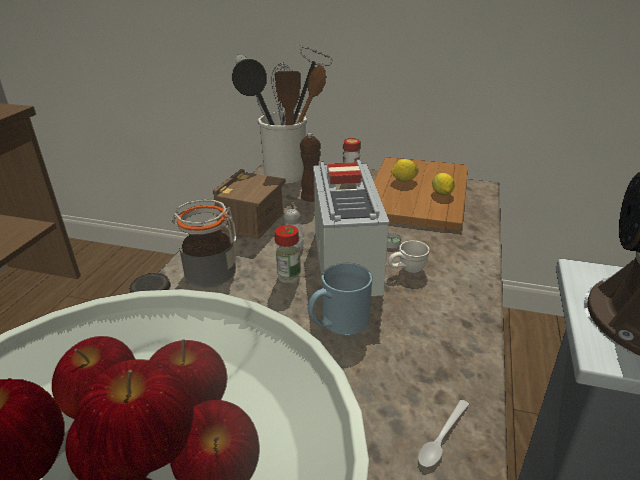

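View pics/wrist0.png

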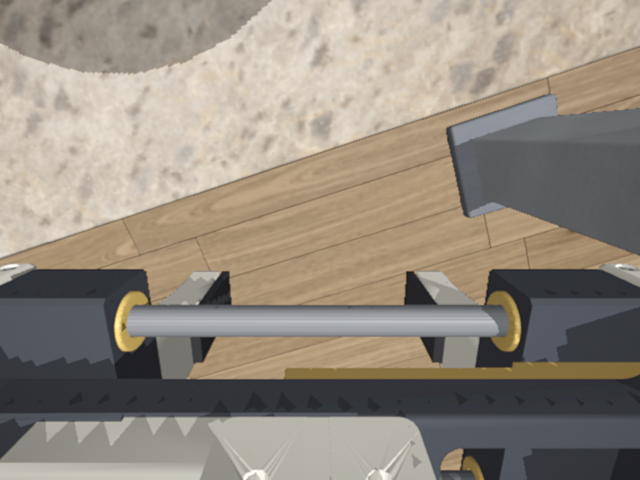

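The scene view shows the caddy running from the ledge end (270,145), with the red/cream box at about (278,155), to the hinge end (340,200). In the side view the box is at (345,172) and the flap at (352,205). The wrist camera doesn't show the caddy yet. I'll zoom in on both fixed views.

```bash
python3 - <<'E'
import cv2,numpy as np
a=cv2.imread("pics/scene0.png")[128:228,232:365];b=cv2.imread("pics/side0.png")[155:255,285:418]
z=lambda i:cv2.resize(i,(798,300) if 0 else (399*2,600),interpolation=cv2.INTER_CUBIC)
A=cv2.resize(a,None,fx=4.5,fy=4.5,interpolation=cv2.INTER_CUBIC);cv2.imwrite("pics/zs.png",A)
b=cv2.imread("pics/side0.png")[155:230,305:395];cv2.imwrite("pics/zd.png",cv2.resize(b,None,fx=7,fy=7,interpolation=cv2.INTER_CUBIC))
E
```

```text
(no output)
```

View pics/zs.png

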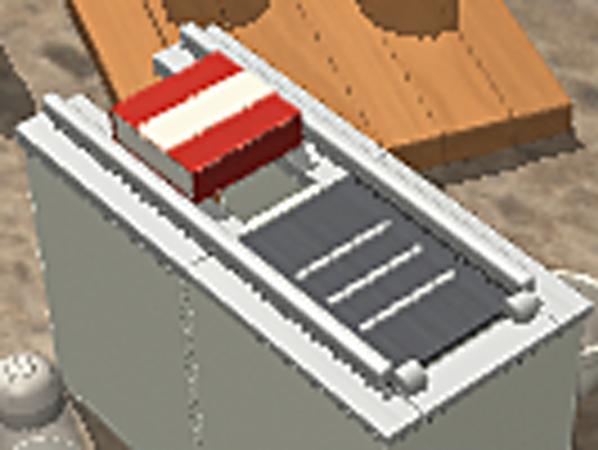

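View pics/zd.png

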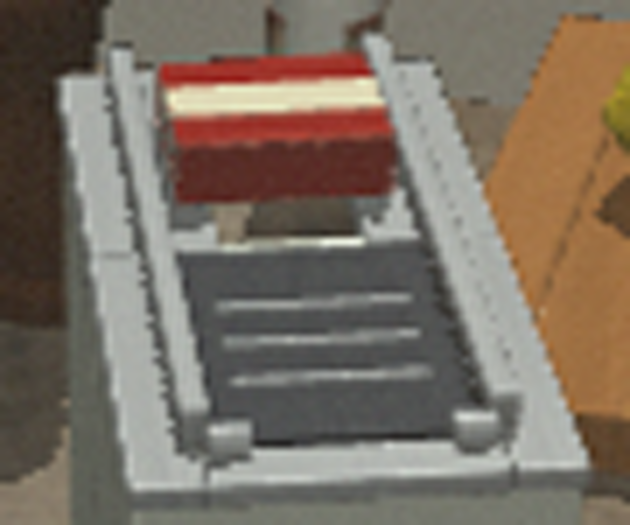

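The scene zoom shows the flap's free edge at zoom px (240,238)–(343,175), the deck's hinge-end corners at (592,308) and (390,437), and the box's top corners at (218,50), (301,117), (195,172) and (112,105). The same points are visible in the side zoom, so I'll triangulate them.

```bash
cat > h.py <<'E'
import numpy as np,cv2
def ray(K,T,p):
    d=T[:3,:3]@np.linalg.solve(K,[p[0],p[1],1]);return T[:3,3],d/np.linalg.norm(d)
def plane(K,T,p,z):
    o,d=ray(K,T,p);return o+d*(z-o[2])/d[2]
def tri(rs):
    A=sum(np.eye(3)-np.outer(d,d) for o,d in rs);b=sum((np.eye(3)-np.outer(d,d))@o for o,d in rs)
    return np.linalg.solve(A,b)
E
python3 - <<'E'
from h import *
S=np.load("pics/scene0.npz");D=np.load("pics/side0.npz")
P=dict(deckR=((592,308),(588,465)),deckF=((390,437),(135,490)),ledgeF=((18,130),(60,78)),flapR=((343,175),(420,240)),flapF=((240,238),(178,253)),
b1=((218,50),(370,52)),b2=((301,117),(395,135)),b3=((195,172),(175,150)),b4=((112,105),(160,65)),bl2=((300,145),(392,192)),bl3=((195,200),(180,203)))
Q={}
for k,(a,b) in P.items():
    a=np.array(a)/4.5+[232,128];b=np.array(b)/7+[305,155]
    z=.178 if k in("b1","b2","b3","b4") else .16
    Q[k]=plane(S["K"],S["T"],a,z)
    print(k,np.round(1e3*tri([ray(S["K"],S["T"],a),ray(D["K"],D["T"],b)])),np.round(1e3*Q[k]),np.round(1e3*plane(D["K"],D["T"],b,z)))
u=(Q["deckF"]-Q["ledgeF"])[:2];print("yaw long edge",np.degrees(np.arctan2(u[1],u[0])),np.linalg.norm(u))
v=(Q["deckR"]-Q["deckF"])[:2];print("yaw short",np.degrees(np.arctan2(v[1],v[0])),np.linalg.norm(v))
E
```

```text
deckR [470.  61. 159.] [471.  63. 160.] [469.  61. 160.]
deckF [571.  99. 159.] [572. 100. 160.] [571.  99. 160.]
ledgeF [ 658. -130.  158.] [ 659. -127.  160.] [ 657. -127.  160.]
flapR [534. -55. 156.] [537. -49. 160.] [532. -48. 160.]
flapF [592. -23. 162.] [590. -27. 160.] [593. -24. 160.]
b1 [ 565. -131.  176.] [ 566. -127.  178.] [ 564. -127.  178.]
b2 [546. -74. 177.] [548. -71. 178.] [545. -73. 178.]
b3 [601. -52. 177.] [601. -52. 178.] [601. -49. 178.]
b4 [ 621. -108.  176.] [ 621. -107.  178.] [ 620. -103.  178.]
bl2 [546. -76. 159.] [547. -74. 160.] [546. -75. 160.]
bl3 [601. -56. 159.] [601. -56. 160.] [601. -54. 160.]
yaw long edge 110.86152389875676 0.24300756508852386
yaw short -159.82668151708063 0.10802351784442522
```

Heights agree with the text: deck about 159 and box top about 177. The caddy yaw is about 110.6° with its origin near (564,-36). The box's leading face is at caddy x of about -28. I'll write a helper that gives shifts in tool axes.

```bash
cat >> h.py <<'E'
from scipy.spatial.transform import Rotation as Ro
O=np.array([.5643,-.0358]);YAW=110.6
c,s=np.cos(np.radians(YAW)),np.sin(np.radians(YAW));XH=np.array([c,s]);YH=np.array([-s,c])
def where(st):
    p=np.array(st["tcp_pos"]);R=Ro.from_euler("xyz",st["eef_rot"],degrees=True).as_matrix();d=p[:2]-O
    print("caddy x %.1f y %.1f tip z-deck %.1f"%(d@XH*1e3,d@YH*1e3,(p[2]-.017-.16)*1e3),"jaw yaw err",np.round(np.degrees(np.arctan2(R[1,1],R[0,1]))-YAW,2),"R x",R[:,0].round(3),"F",np.round(st["contact_force"],1),"w",st["gripper_width"],"t",st["time_s"])
    return p,R
def to(st,x,y,tip):
    p,R=where(st);q=np.r_[O+(x*XH+y*YH)/1e3,.16+.017+tip/1e3]
    print("dp",np.round(R.T@(q-p)*1e3,1))
E
python3 - <<'E'
from h import *;from plant import r
to(r.get_state(),-47.5,0,60)
E
```

```text
caddy x 759.9 y 95.4 tip z-deck 65.8 jaw yaw err -218.53 R x [-0.    -0.001 -1.   ] F [ 0.5 -1.1  0.2] w 0.08720301847497658 t 0.15
dp [   6.6  572.2 -577.6]
```

```bash
python3 -m jog '{"fingers":[1,1,1,1,1],"dp":[[0,35,-35],[0,70,-70],[0,105,-105],[0,140,-140],[0,175,-175]],"twist":[-8,-16,-24,-32,-38.5]}' 
python3 - <<'E'
from h import *;from plant import r
to(r.get_state(),-47.5,0,60)
E
```

```text
time_s: 0.65
tcp_pos: [0.3207, 0.4196, 0.243]
eef_rot: [55.4, 89.9, -103.7]
contact_force: [0.4, 0.4, -0.1]
gripper_width: 0.0878
caddy x 512.0 y 67.8 tip z-deck 66.0 jaw yaw err -179.69 R x [-0.    -0.001 -1.   ] F [ 0.4  0.4 -0.1] w 0.08782601282906272 t 0.65
dp [  6.6 559.8 -64.7]
```

```bash
python3 -m jog '{"fingers":[1,1,1,1,1],"dp":[[0,50,-10],[0,100,-20],[0,150,-30],[0,200,-40],[0,250,-50]],"twist":[0,0,0,0,0]}' 
python3 -m jog '{"fingers":[1,1,1,1,1],"dp":[[0,50,-10],[0,100,-15],[0,150,-15],[0,200,-15],[0,250,-15]],"twist":[0,0,0,0,0]}' 
python3 - <<'E'
from h import *;from plant import r
to(r.get_state(),-47.5,0,60)
E
```

```text
time_s: 1.15
tcp_pos: [0.4535, 0.2078, 0.2434]
eef_rot: [67.8, 89.9, -91.3]
contact_force: [0.9, 0.9, 0.1]
gripper_width: 0.0877
time_s: 1.65
tcp_pos: [0.5561, -0.0195, 0.2436]
eef_rot: [70.0, 90.0, -89.1]
contact_force: [1.3, 2.0, -0.6]
gripper_width: 0.0874
caddy x 18.2 y 1.9 tip z-deck 66.6 jaw yaw err -179.65 R x [ 0.    -0.001 -1.   ] F [ 1.3  2.  -0.6] w 0.0873714781605152 t 1.65
dp [ 6.7 65.7 -1.5]
```

```bash
python3 -m jog '{"fingers":[1,1,1,1,1],"dp":[[6,30,-1.5],[10,66,-1.5],[25,66,-1.5],[32,66,-1.5],[32,66,-1.5]],"twist":[-0.3,-0.3,-0.3,-0.3,-0.3]}' 
python3 - <<'E'
from h import *;from plant import r
to(r.get_state(),-47.5,0,5)
ims=[]
for n,(a,b,w,h) in dict(scene=(180,60,266,300),side=(240,60,266,300),wrist=(0,0,640,480)).items():
    c=r.capture(n);f=c["frame"][:,:,::-1];ims.append(cv2.resize(np.ascontiguousarray(f[b:b+h,a:a+w]),(400,450) if n!="wrist" else (400,300)))
    cv2.imwrite(f"pics/{n}1.png",f);np.savez(f"pics/{n}1.npz",K=c["intrinsics"],T=c["pose"])
cv2.imwrite("pics/m1.png",np.hstack(ims[:2]))
E
```

```text
time_s: 2.15
tcp_pos: [0.5801, -0.0805, 0.2103]
eef_rot: [-1.1, 89.8, -159.8]
contact_force: [0.2, 0.3, 0.2]
gripper_width: 0.0877
caddy x -47.5 y 0.9 tip z-deck 33.3 jaw yaw err -179.37 R x [-0.003 -0.001 -1.   ] F [0.2 0.3 0.2] w 0.08774841767789164 t 2.15
dp [28.3  0.  -1. ]
```

View pics/m1.png

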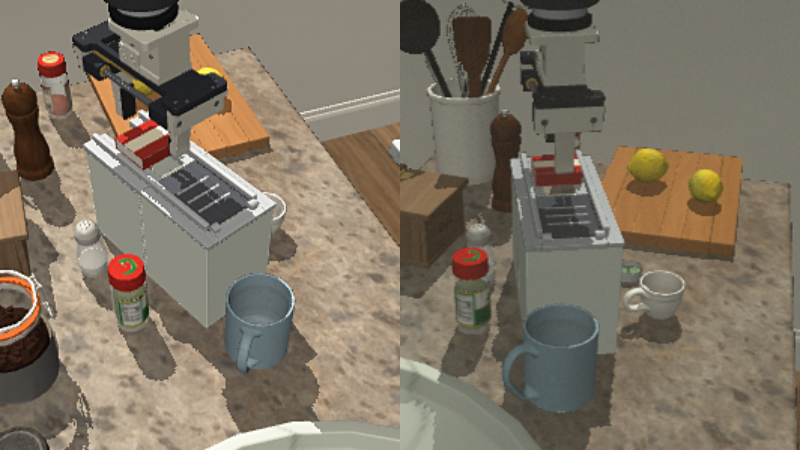

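View pics/wrist1.png

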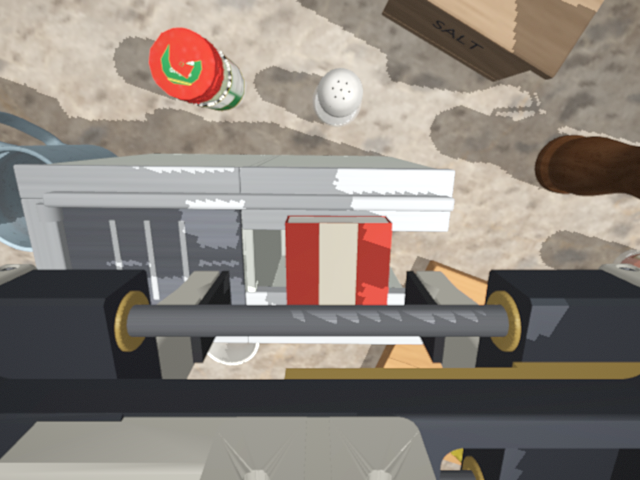

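The fingers straddle the box. In the wrist view the box's far top edge runs (287,217)–(390,217) and the flap edge is near column 243. I'll check these against my estimates.

```bash
python3 - <<'E'
from h import *
W=np.load("pics/wrist1.npz")
for p,z in(((287,222),.178),((390,222),.178),((287,300),.178),((390,300),.178),((244,235),.16),((244,260),.16)):
    q=plane(W["K"],W["T"],p,z)[:2]-O;print(p,np.round([q@XH*1e3,q@YH*1e3],1))
E
```

```text
(287, 222) [-31.  -29.3]
(390, 222) [-85.6 -29.9]
(287, 300) [-30.5  16.2]
(390, 300) [-88.8  15.6]
(244, 235) [ -4.  -16.6]
(244, 260) [-3.3 -0.9]
```

```bash
python3 -m jog '{"fingers":[1,1,1,1,1],"dp":[[0,2.5,-1],[9,2.5,-1],[18,2.5,-1],[27,2.5,-1],[27,2.5,-1]],"twist":[0,0,0,0,0]}' 
python3 - <<'E'
from h import *;from plant import r
to(r.get_state(),-21,0,5)
E
```

```text
time_s: 2.8
tcp_pos: [0.5821, -0.0819, 0.1833]
eef_rot: [3.6, 89.9, -155.0]
contact_force: [-0.2, -0.1, -0.1]
gripper_width: 0.0875
caddy x -49.4 y -0.4 tip z-deck 6.3 jaw yaw err -179.29 R x [-0.002 -0.001 -1.   ] F [-0.2 -0.1 -0.1] w 0.08749280247640241 t 2.8
dp [  1.3 -28.4   0.1]
```

```bash
python3 -m jog '{"fingers":[1,1,1,1,1],"dp":[[0,-4,0.5],[0,-8,0.5],[0,-12,0.5],[0,-16,0.5],[0,-19,0.5]],"twist":[0,0,0,0,0]}' 
python3 -m jog '{"fingers":[1,1,1,1,1],"dp":[[0,-3,0],[0,-6,0],[0,-8,0],[0,-9,0],[0,-9,0]],"twist":[0,0,0,0,0]}' 
python3 - <<'E'
from h import *;from plant import r
to(r.get_state(),-21,0,-40)
c=r.capture("wrist");f=c["frame"][:,:,::-1];cv2.imwrite("pics/w2.png",f);np.savez("pics/w2.npz",K=c["intrinsics"],T=c["pose"])
E
```

```text
time_s: 3.3
tcp_pos: [0.5747, -0.0639, 0.1837]
eef_rot: [8.6, 89.9, -150.0]
contact_force: [0.3, -0.2, -0.2]
gripper_width: 0.0872
time_s: 3.8
tcp_pos: [0.5714, -0.0554, 0.1837]
eef_rot: [7.5, 89.9, -151.2]
contact_force: [1.7, -0.7, -1.1]
gripper_width: 0.0875
caddy x -20.9 y 0.3 tip z-deck 6.7 jaw yaw err -179.27 R x [-0.002 -0.001 -1.   ] F [ 1.7 -0.7 -1.1] w 0.08751243518622621 t 3.8
dp [46.7  0.1 -0.4]
```

View pics/w2.png

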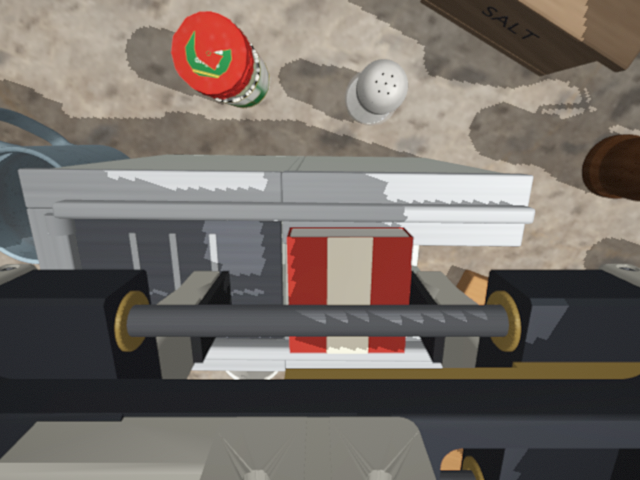

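The box's leading edge (col 289) is just short of the flap edge (col 283). The front finger is over the flap and the rear finger is behind the box. Next I press down.

```bash
python3 -m jog '{"fingers":[1,1,1,1,1],"dp":[[6,0,0],[14,0,0],[22,0,0],[30,0,0],[38,0,0]],"twist":[0,0,0,0,0]}' 
python3 -m jog '{"fingers":[1,1,1,1,1],"dp":[[3,0,0],[7,0,0],[7,0,0],[7,0,0],[7,0,0]],"twist":[0,0,0,0,0]}' 
python3 - <<'E'
from h import *;from plant import r
to(r.get_state(),20,0,-40)
ims=[]
for n,(a,b,w,h) in dict(scene=(200,90,200,200),side=(270,110,200,200)).items():
    f=r.capture(n)["frame"][:,:,::-1];ims.append(cv2.resize(np.ascontiguousarray(f[b:b+h,a:a+w]),(400,400),interpolation=cv2.INTER_CUBIC))
cv2.imwrite("pics/m2.png",np.hstack(ims[:2]))
E
```

```text
time_s: 4.35
tcp_pos: [0.5711, -0.0556, 0.1447]
eef_rot: [3.7, 89.9, -155.0]
contact_force: [-0.8, 0.0, 0.9]
gripper_width: 0.0875
time_s: 4.85
tcp_pos: [0.5712, -0.0557, 0.138]
eef_rot: [9.1, 89.9, -149.6]
contact_force: [-0.2, -0.3, 0.5]
gripper_width: 0.0877
caddy x -21.1 y 0.5 tip z-deck -39.0 jaw yaw err -179.27 R x [-0.002 -0.001 -1.   ] F [-0.2 -0.3  0.5] w 0.08768460729774305 t 4.85
dp [  0.9 -41.1  -1. ]
```

View pics/m2.png

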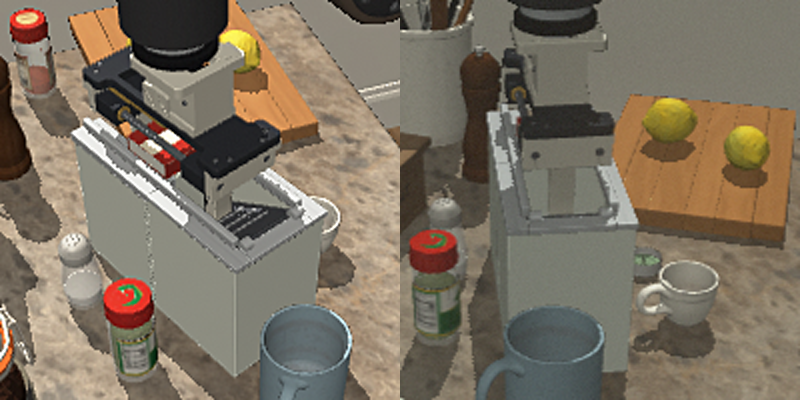

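The flap is pressed open with the finger in the mouth, and the box is still on the ledge. Now I push forward.

```bash
python3 -m jog '{"fingers":[1,1,1,1,1],"dp":[[0,-5,-1],[0,-10,-1],[0,-15,-1],[0,-20,-1],[0,-24,-1]],"twist":[0,0,0,0,0]}' 
python3 -m jog '{"fingers":[1,1,1,1,1],"dp":[[0,-4,0],[0,-8,0],[0,-12,0],[0,-16,0],[0,-20,0]],"twist":[0,0,0,0,0]}' 
python3 -m jog '{"fingers":[1,1,1,1,1],"dp":[[0,-1,0],[0,-2,0],[0,-2,0],[0,-2,0],[0,-2,0]],"twist":[0,0,0,0,0]}' 
python3 - <<'E'
from h import *;from plant import r
to(r.get_state(),26,0,-40)
ims=[]
for n,(a,b,w,h) in dict(scene=(200,90,200,200),wrist=(120,140,400,266)).items():
    f=r.capture(n)["frame"][:,:,::-1];ims.append(cv2.resize(np.ascontiguousarray(f[b:b+h,a:a+w]),(400,400) if n=="scene" else (600-200,266),interpolation=cv2.INTER_CUBIC))
ims[1]=cv2.copyMakeBorder(ims[1],0,134,0,0,cv2.BORDER_CONSTANT)
cv2.imwrite("pics/m3.png",np.hstack(ims[:2]))
E
```

```text
time_s: 5.45
tcp_pos: [0.5633, -0.0324, 0.138]
eef_rot: [10.9, 89.9, -147.7]
contact_force: [0.9, -1.5, -0.0]
gripper_width: 0.0876
time_s: 5.95
tcp_pos: [0.5559, -0.0137, 0.138]
eef_rot: [15.5, 89.9, -143.1]
contact_force: [1.6, -2.7, 0.1]
gripper_width: 0.0876
time_s: 6.45
tcp_pos: [0.5552, -0.0118, 0.1381]
eef_rot: [13.4, 89.9, -145.3]
contact_force: [0.7, -1.9, 0.7]
gripper_width: 0.0877
caddy x 25.6 y 0.1 tip z-deck -38.9 jaw yaw err -179.26 R x [-0.002 -0.001 -1.   ] F [ 0.7 -1.9  0.7] w 0.08769840498749601 t 6.45
dp [ 1.1 -0.4 -0.1]
```

View pics/m3.png

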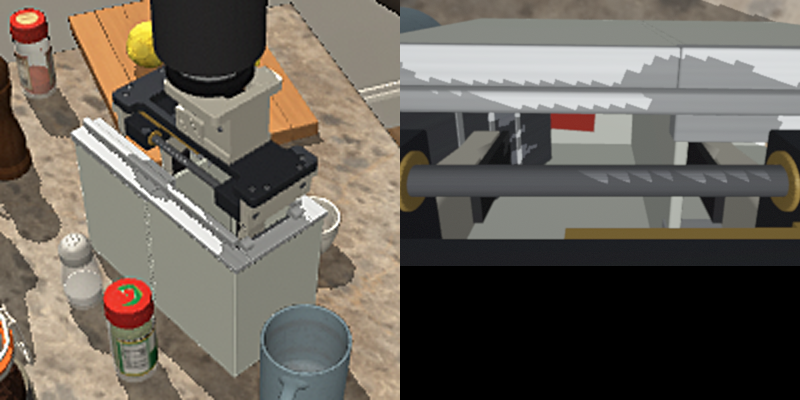

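The box has left the ledge and a red patch shows inside the bin at wrist px (292,262). I'll check its height with rays before withdrawing.

```bash
python3 - <<'E'
from h import *;from plant import r
c=r.capture("wrist");f=c["frame"].astype(int)
m=((f[:,:,0]>110)&(f[:,:,1]<70)&(f[:,:,2]<70)).astype(np.uint8);m[:245]=0;m[300:]=0;m[:,:240]=0;m[:,420:]=0
n,l,s,ce=cv2.connectedComponentsWithStats(m)
for i in range(1,n):
  if s[i,4]>30:
    x,y,w,h,_=s[i];print(s[i])
    for z in(.15,.12,.09,.06,.025):
        print(z,[np.round([(plane(c["intrinsics"],c["pose"],p,z)[:2]-O)@XH*1e3,(plane(c["intrinsics"],c["pose"],p,z)[:2]-O)@YH*1e3]).tolist() for p in((x,y+h),(x+w,y+h),(x,y),(x+w,y))])
E
```

```text
[271 254  43  17 668]
0.15 [[45.0, -20.0], [27.0, -20.0], [45.0, -27.0], [27.0, -27.0]]
0.12 [[49.0, -8.0], [27.0, -8.0], [49.0, -17.0], [27.0, -17.0]]
0.09 [[53.0, 5.0], [27.0, 4.0], [53.0, -6.0], [28.0, -6.0]]
0.06 [[57.0, 17.0], [28.0, 17.0], [57.0, 5.0], [28.0, 4.0]]
0.025 [[62.0, 31.0], [28.0, 31.0], [62.0, 17.0], [28.0, 17.0]]
```

The patch's near edge lands at y = +31 for z = 24 mm. That matches the 60 mm wide box lying flat on the bin floor. I'll withdraw.

```bash
python3 -m jog '{"fingers":[1,1,1,1,1],"dp":[[-8,0,0],[-18,0,0],[-28,0,0],[-38,0,0],[-48,0,0]],"twist":[0,0,0,0,0]}' 
python3 -m jog '{"fingers":[1,1,1,1,1],"dp":[[-15,0,0],[-35,0,0],[-60,0,0],[-90,0,0],[-120,0,0]],"twist":[0,0,0,0,0]}' 
python3 -m jog '{"fingers":[1,1,1,1,1],"dp":[[-20,0,0],[-20,0,0],[-20,0,0],[-20,0,0],[-20,0,0]],"twist":[0,0,0,0,0]}' 
python3 - <<'E'
from h import *;from plant import r
where(r.get_state())
ims=[]
for n,(a,b,w,h) in dict(scene=(180,90,250,250),side=(230,110,250,250)).items():
    f=r.capture(n)["frame"][:,:,::-1];ims.append(cv2.resize(np.ascontiguousarray(f[b:b+h,a:a+w]),(400,400),interpolation=cv2.INTER_CUBIC))
cv2.imwrite("pics/m4.png",np.hstack(ims[:2]))
E
```

```text
time_s: 7.1
tcp_pos: [0.5553, -0.0114, 0.1872]
eef_rot: [3.0, 89.9, -155.7]
contact_force: [-0.6, -0.0, -0.5]
gripper_width: 0.088
time_s: 7.6
tcp_pos: [0.555, -0.0111, 0.3088]
eef_rot: [-20.0, 89.9, -178.6]
contact_force: [0.5, -0.5, 0.8]
gripper_width: 0.0874
time_s: 8.1
tcp_pos: [0.5545, -0.0111, 0.3279]
eef_rot: [-16.5, 89.8, -175.2]
contact_force: [0.0, 0.1, -0.5]
gripper_width: 0.088
caddy x 26.6 y 0.5 tip z-deck 150.9 jaw yaw err -179.25 R x [-0.003 -0.    -1.   ] F [ 0.   0.1 -0.5] w 0.08798203720828783 t 8.1
```

View pics/m4.png

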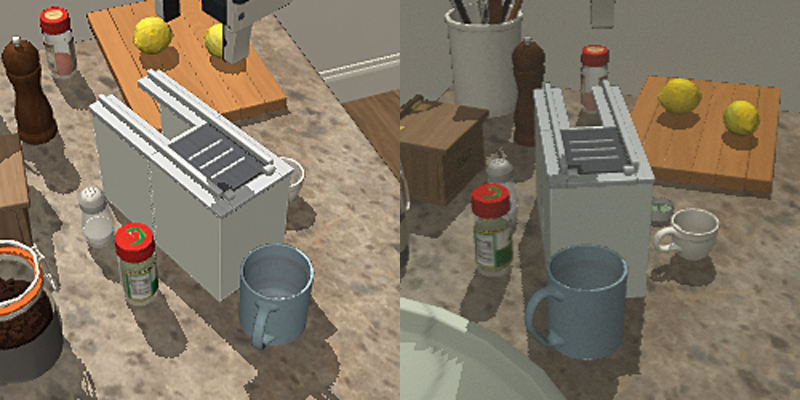

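The flap is shut flush, the ledge is empty, the bystanders stand where they were, and the arm is clear with no contact force.

```bash
python3 -c "
from plant import r
print(r.close_job())"
```

```text
the job is handed in; nothing more can be done
None
```

The matchbox is in the bin, the flap has closed by itself, and I handed the job in at about 8 s of the 35 s allowed; no verdict came back.

**What I did:** I straddled the box with the open fingers and nudged it to about 8 mm from the flap. I then lowered both fingers about 39 mm below the deck. The front finger held the flap open, at roughly 0.5 rad by geometry, while the rear finger dipped in the slot behind the box. Moving both forward 47 mm dropped the box in with the flap still held, and I drew the fingers straight up.

**Last checks:**
- **Box:** while the flap was still held, a wrist-camera ray check fitted the box lying flat on the bin floor.
- **After withdrawing:** the pictures showed the flap flush, the ledge empty and the bystanders in place by eye. The force was near zero with the fingertips about 150 mm above the deck.
- **Disagreements:** the wrist view put the ledge end about 3 mm from my two-view estimate, and the deck's long edge measured 243 mm against the stated 247 mm. Neither mattered.
- **Not measured:** I had no direct reading of the flap angle or of the force on the flap.

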